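# Load the spice carousel and bring the pepper mill to the front

## Robot

A 6-joint arm with a two-finger parallel gripper is mounted at the origin on a cart in front of the work surface, level with it; the furniture and walls round the work are solid. World frame = base frame: x ahead of the robot, y to its left, z up, the work surface at z = 0. Lengths are in mm, angles in rad, forces in N, time in s.
With the tool pointing down it reaches from about 350 to 800 mm from the base axis. Payload 7.3 kg.
Tool frame: the origin (TCP) lies at the very end of the fingers, on their centre line; the grasp point (between the pads) lies 19 mm behind it (bot.hold_point_z is the distance from the TCP to the grasp point, in mm); z points along the fingers, y is the line along which they close (so a half turn about z gives the same grasp; the last joint's range is limited). The gripper opens to 85 mm and grips with 20 to 120 N. Pads are 22 mm wide; open, the fingers measure 114 mm over their backs; the gripper's body (76 mm by 85 mm) begins 54 mm behind the grasp point. The pads swing forward as they close: fully open they stand 13 mm farther back than shut.
Start: joints at [1.192, 0.342, 1.524, -0, 1.275, -0.146], TCP at [121.102, 510.861, 231.322] pointing down, gripper open.
Joint ranges: [-2.53, 2.53], [-0.77, 2.02], [0.04, 2.7], [-1, 4.14], [0.28, 2.66], [-3.11, 3.11]. Speed limits (rad/s): [2.57, 2.57, 3.14, 3.14, 3.14, 3.14].

## Interface

Orientations are given as a 3x3 rotation matrix whose columns are the frame's x, y, z axes.
In Python, from cell import bot, snapshot, camera_info gives the robot as it stands.
- The arm moves only by the tool arm_command, never from a script. Its argument "steps" is a list of rows, each a list of 7 numbers: the turn, a rotation vector about the tool's x, y, z in rad, then the shift along the tool's x, y, z in mm, then the opening, from 0 (shut) to 1 (fully open). In form: [[rx, ry, rz, tx, ty, tz, jaw], ...]. A call has 1 to 20 rows; each row shifts and turns the commanded pose from where the row before left it, along the tool's axes as they then stand; what a row does not reach is not made up. A row lasts 1/10 s, in which the tool goes at most 50 mm and 8.59 degrees, less where a joint would pass 70% of its speed; a pose out of reach is approached as far as the arm can. A call is refused whole if a number of a shift passes 50 or a number of a turn 0.15, either way. A call with a gripper value outside its range is refused whole. The fingers move at their own pace and stop on an object; "newtons" is the grip in N (left out, the last holds). Time passes only in rows, so rows that do not move let the fingers close. It gives the time, the measured TCP pose, the force, the opening and the grip force at its end, in the units of the state.
- bot.state(): the state, without advancing time (a new reading comes with each control period).
- snapshot(name): name is "scene" or "top" or "wrist"; returns the picture (480x640x3 uint8, blue, green, red); there is no depth.
- camera_info(name): a dict with "fx", "fy", "cx", "cy" (pixels), "eye" and "orientation" of the camera in the world; the wrist camera has in their place "mount" (4x4, takes a point from camera to tool coordinates, whose origin is the TCP and whose axes are the flange's). Camera axes: x right, y down, z forward; pixel columns grow to the right and rows downward; lengths in mm; the calibration is good to about 2 mm. The wrist camera is an equidistant fisheye: a pixel r from the principal point sees the ray r / f radians off the axis. A picture is of the moment at which its call begins: read the wrist's pose just before it. camera_info takes no time and is no camera call.
- bot.hand_in(): hands the job in; it is judged then, once.
The state is a dict: "time_s": time; "joints": joint angles; "joint_vel": joint speeds; "tau": joint torques, N m; "tcp_pos": TCP position; "orientation": TCP orientation; "ft_force": force on the tool from outside, world axes, zero at the start; "ft_torque": the same for the moment, N m; "opening": finger opening in mm; "gripper_force": force on a finger pad.
Only numpy, scipy, OpenCV 4.12 (cv2) and the standard library are available. Lean on these libraries where they do the work, as an engineer would, in place of code of your own. Each camera call takes 0.05 s, during which the arm holds its last target. There are 200 camera calls.

## Task

Load the spice carousel: of the two things standing beside it on the right, stand the wooden pepper mill in its one wide pocket and the spice jar in any of the three narrow pockets, lowering both in upright rather than dropping them. Then, with both in, take the T-handle on top between the fingers and turn the carousel until the mill stands squarely over the wooden tongue at the front of the base, and finish there still gripping the handle, holding the turntable still. Leave the mug, the lemon and the tin where they are.

Things in the scene. Friction and masses are not known exactly. Their poses are not given: they have to be found in the camera images.
- mill_mid (a point): Centre, half-way up, of the loose pepper mill: a turned dark wooden mill with a waist and a rounded head, 140 mm tall, 58 mm across the foot, about 0.18 kg. Its head is a bulge 50 mm across from 102 to 129 mm above its foot (32 to 59 mm above this point) and can be gripped there from above; a 12 mm button stands on top up to 140 mm. z is up along the mill. It starts upright on the worktop to the right of the carousel.
- mill: The same mill; origin at the centre of its underside.
- jar_mid (a point): Centre, half-way up, of the loose spice jar: a slim round glass jar with a flat screw cap, 106 mm tall, body 42 mm across, cap 45 mm across from 85 to 106 mm above its foot (32 to 53 mm above this point); about 0.11 kg. z is up along the jar. It starts upright on the worktop to the right of the carousel; it and the mill can change places.
- jar: The same jar; origin at the centre of its underside.
- carousel_base: Fixed dark wooden foot of the spice carousel (round, 196 mm across); origin on the turning axis, on the worktop. A flat wooden tongue 22 mm wide sticks out from it to 176 mm from the axis along the foot's own -x direction, roughly towards the robot: that is the front. The foot's place and yaw vary.
- carousel (a joint): Turning angle (rad) of the platter on the foot, positive anticlockwise seen from above; 0 when the wide pocket is straight over the tongue. Stops at -3.1 and +3.1. It turns easily (friction about 0.04 N m) and stays where it is left. The platter is a wooden disc 252 mm across, its top 22 mm above the worktop, with four open steel cups at 85 mm from the axis, 90 degrees apart, rims 64 mm above the worktop, walls 3 mm, and the steel post with the handle in the middle.
- wide_pocket (a point): Centre of the inner floor, 24 mm above the worktop, of the one wide cup: bore 65 mm, 40 mm deep. Turns with the platter.
- narrow_a (a point): Centre of the inner floor, 24 mm above the worktop, of a narrow cup: bore 52 mm, 40 mm deep; the next one clockwise from the wide cup seen from above.
- narrow_b (a point): The same for the narrow cup opposite the wide one.
- narrow_c (a point): The same for the narrow cup next anticlockwise from the wide one.
- handle_mid (a point): Centre of the T-handle on top of the post, on the turning axis, 163 mm above the worktop: a dark wooden bar 46 mm long (its x axis, which points along the line through the wide cup and the opposite cup), 16 mm wide (y), 30 mm tall (z). It is fixed to the platter: gripping it across its 16 mm width and twisting turns the platter.
- mug: Bystander: white coffee mug 88 mm across and 99 mm tall, left of the carousel; origin at the underside.
- lemon: Bystander: lemon, about 71x53x51 mm, lying to the left of the carousel, nearer the robot than the mug; origin at the underside.
- tin: Bystander: food tin 76 mm across and 58 mm tall, behind and to the right of the carousel; origin at the underside. It stands under wall cabinets that overhang the back of the worktop: their fronts are about 0.6 m ahead of the robot base, their undersides 0.44 m above the worktop, so keep wrist and arm low or back from them.
Things that resemble listed ones, but are neither listed nor needed, are in the scene too. Leave any blue or purple look-alike of the mill alone.

How it is judged:
By the outcome, as a careful person would: the job done as asked, in the order asked, and still so for the second after the job is handed in, while the arm keeps its last pose, push and grip.
It also fails if it takes over 67 s, if anything falls off the work surface, if the arm or the gripper's body presses on something with over 40 N, if the wrist force passes 120 N, or if a joint passes its speed limit or range.

## Working session

There is one attempt and no reset: what is moved stays moved. The work goes in short steps, Python scripts to look and compute and a tool call to move; the robot and the scene stay as the last step left them, time stands still between calls to the robot, and variables do not carry over. Pictures are saved under pics/ and viewed, at most 10 in all, crops included, and the job is handed in when it is done.

Besides the shell and the picture viewer there is one more tool, called by a JSON object that holds its "op" and its "data". arm_command: Moves the arm, as the interface text tells. Its arguments: {"type":"object","properties":{"steps":{"type":"array","items":{"type":"array","items":{"type":"number"}}},"newtons":{"type":"number"}},"required":["steps"]}

```bash
mkdir -p pics; ls
python3 - <<'E'
from cell import bot,snapshot,camera_info
import cv2
for n in("scene","top"):
    cv2.imwrite(f"pics/{n}0.png",snapshot(n)); print(n,camera_info(n))
print(camera_info("wrist")); s=bot.state(); print(s)
E
```

```text
pics
scene {'fx': 498.56938152220084, 'fy': 498.56938152220084, 'cx': 320.1778678570122, 'cy': 235.49995129962574, 'eye': array([-447.92319937, -680.91759317, 1126.3778462 ]), 'orientation': array([[ 0.59609253, -0.51124038,  0.6191179 ],
       [-0.80279175, -0.39304224,  0.44837841],
       [ 0.01411034, -0.76429776, -0.6447091 ]])}
top {'fx': 588.1967281918971, 'fy': 588.1967281918971, 'cx': 318.85837824278474, 'cy': 245.16140495043436, 'eye': array([ -26.3162316 ,  -63.62565353, 1520.22569944]), 'orientation': array([[ 0.10106835, -0.93603349,  0.33708529],
       [-0.99485436, -0.09749601,  0.02755609],
       [ 0.00707105, -0.33813581, -0.94107076]])}
{'fx': 371.64829954431775, 'fy': 371.64829954431775, 'cx': 319.38048076288527, 'cy': 237.44622156025943, 'mount': array([[-5.02873538e-04, -9.59152059e-01, -2.82890572e-01,
         7.19518590e+01],
       [ 9.99999801e-01, -3.74664198e-04, -5.07311009e-04,
        -1.67159333e-03],
       [ 3.80599429e-04, -2.82890771e-01,  9.59152056e-01,
        -1.42364500e+02],
       [ 0.00000000e+00,  0.00000000e+00,  0.00000000e+00,
         1.00000000e+00]])}
{'time_s': 0.1, 'joints': array([ 1.19201163e+00,  3.42604902e-01,  1.52492096e+00,  1.26646608e-05,
        1.27540937e+00, -1.45989584e-01]), 'joint_vel': array([ 0.00061787, -0.00189582, -0.00248805, -0.00047126,  0.00050152,
       -0.00148896]), 'tau': array([ 1.54642719e-03, -4.34450519e+01, -2.46495098e+01, -9.27800284e-05,
        4.62269556e-03,  1.19419312e-06]), 'tcp_pos': array([120.95137417, 510.50783147, 230.72063463]), 'orientation': array([[-9.73024464e-01,  2.30701397e-01, -5.07734022e-04],
       [ 2.30701862e-01,  9.73023692e-01, -1.24293528e-03],
       [ 2.07290329e-04, -1.32654162e-03, -9.99999099e-01]]), 'ft_force': array([-0.01294522, -0.02784617,  0.36044719]), 'ft_torque': array([ 0.00089728, -0.03542367,  0.00473013]), 'gripper_force': 0.0, 'opening': 85.33394538535956}
```

View pics/top0.png

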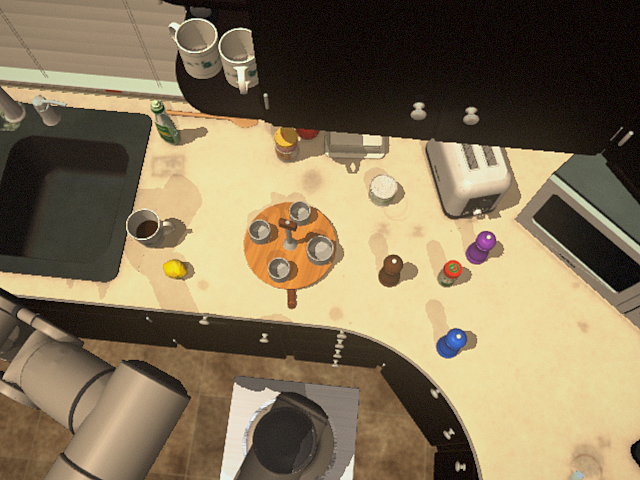

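View pics/scene0.png

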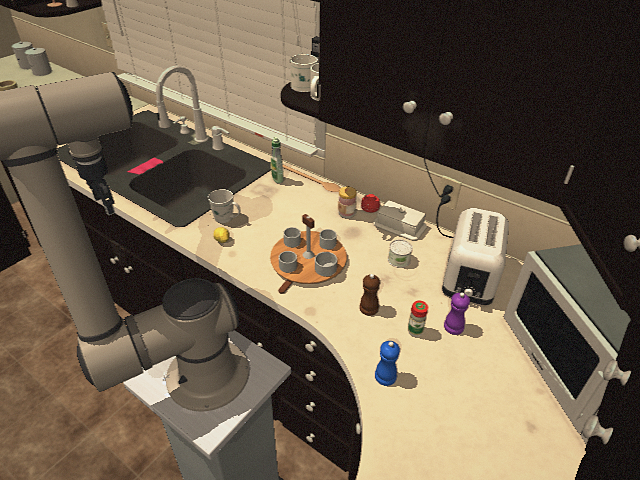

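The top view shows the platter at about (291,246), the wide cup at (320,250), the tongue tip at (292,304), the brown mill at (390,270) and the jar with a red cap at (452,270). The look-alike mills are blue and purple. I'll enlarge this area to measure it.

```bash
cat > h.py <<'E'
import numpy as np,cv2
from cell import bot,snapshot,camera_info
def ray(n,u,v):
    c=camera_info(n); R=np.array(c['orientation']); return np.array(c['eye']),R@np.array([(u-c['cx'])/c['fx'],(v-c['cy'])/c['fy'],1])
def at(n,u,v,z):
    e,d=ray(n,u,v); return (e+d*(z-e[2])/d[2])[:2]
def proj(n,P):
    c=camera_info(n); p=np.array(c['orientation']).T@(np.array(P,float)-c['eye']); return np.array([c['fx']*p[0]/p[2]+c['cx'],c['fy']*p[1]/p[2]+c['cy']])
E
python3 - <<'E'
import cv2
t=cv2.imread("pics/top0.png")[190:315,235:495]; s=cv2.imread("pics/scene0.png")[205:345,260:435]
cv2.imwrite("pics/tz.png",cv2.resize(t,None,fx=3,fy=3,interpolation=2)); cv2.imwrite("pics/sz.png",cv2.resize(s,None,fx=4,fy=4,interpolation=2))
E
```

```text
(no output)
```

View pics/tz.png

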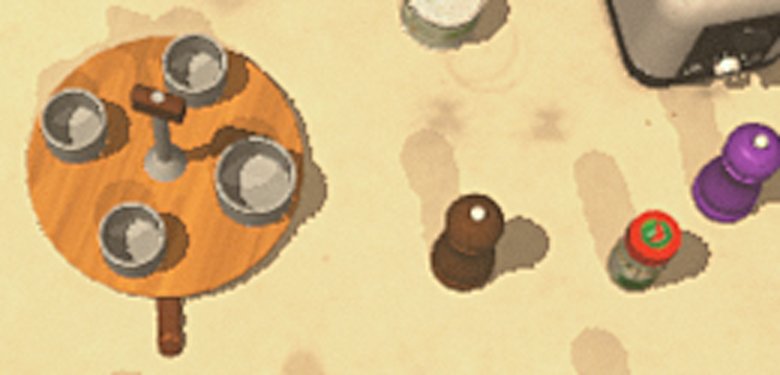

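View pics/sz.png

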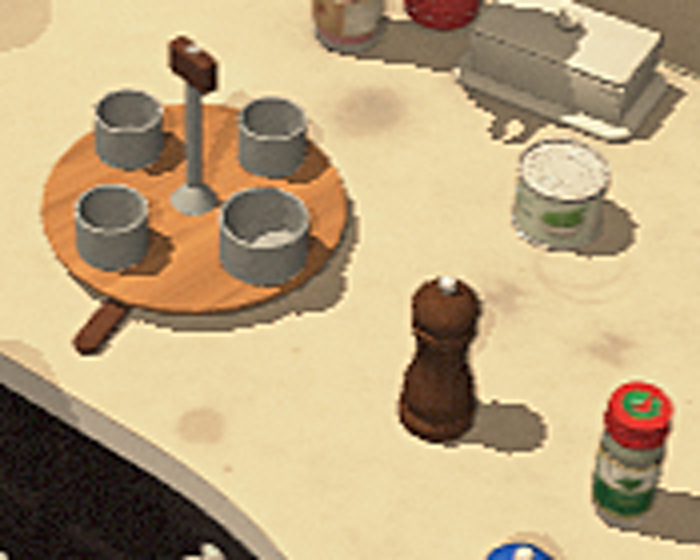

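The crops show, in top-crop pixels, rims at wide (257,177), back (196,67), left (74,122) and front (133,237), the mill button at (478,212) and the jar cap at (655,237). In the scene crop, the button is at (448,285), the cap at (640,405) and the wide rim at (264,217).

Run:
```python
from h import *
T=lambda x,y:("top",(x+.5)/3-.5+235,(y+.5)/3-.5+190); S=lambda x,y:("scene",(x+.5)/4-.5+260,(y+.5)/4-.5+205)
rt=np.array([at(*T(*p),64) for p in[(257,177),(196,67),(74,122),(133,237)]])
rs=np.array([at(*S(*p),64) for p in[(264,217),(272,122),(129,115),(112,211)]])
for r in(rt,rs):
    c=r.mean(0); print("axis",c.round(1),"r",np.linalg.norm(r-c,axis=1).round(1),"ang",np.degrees(np.arctan2(*(r-c).T[::-1])).round(1))
p=lambda n,a,b:print(n,a.round(1),b.round(1))
p("tongue",at(*T(171,353),11),at(*S(85,350),11))
p("handle",at(*T(159,98),178),at(*S(196,52),178))
p("mill",at(*T(479,211),140),at(*S(448,284),140)); p("jar",at(*T(655,236),106),at(*S(640,404),106))
p("tin",at(*T(448,5),58),at(*S(563,172),58))
# platter fit
im=cv2.imread("pics/top0.png");h=cv2.cvtColor(im,cv2.COLOR_BGR2HSV);m=cv2.inRange(h,(8,160,120),(16,255,255));m[:190]=0;m[:,:235]=0;m[300:]=0;m[:,345:]=0
c=max(cv2.findContours(m,0,1)[0],key=cv2.contourArea);h_=cv2.convexHull(c)[:,0]
P=np.array([at("top",u,v,22) for u,v in h_]);print("platter",cv2.minEnclosingCircle(P.astype(np.float32)))
```

```text
axis [502.7  57.2] r [84.7 83.5 85.  84.5] ang [-101.4  -12.6   77.9  167.6]
axis [507.2  57.7] r [82.4 83.7 82.9 84.5] ang [-101.   -12.5   78.4  167.8]
tongue [334.3  34.1] [334.7  30.1]
handle [505.8  58. ] [509.7  57.8]
mill [ 448.6 -212.8] [ 447.1 -213.6]
jar [ 453.5 -365.2] [ 459.1 -363.7]
tin [ 671.5 -182.1] [ 687.6 -180.4]
platter ((505.3321228027344, 58.80821990966797), 124.92111206054688)
```

```bash
cat >> h.py <<'E'
def legs(pts,step=40):
    s=bot.state();p=np.array(s['tcp_pos']);R=np.array(s['orientation'])
    print("t",s['time_s'],"tcp",p.round(1),"xyaw",np.degrees(np.arctan2(R[1,0],R[0,0])).round(2),"open",round(s['opening'],1),"f",s['ft_force'].round(1))
    for q in pts:
        q=np.array(q,float);d=R.T@(q-p);n=int(np.ceil(np.linalg.norm(d)/step));print(q,n,"rows of",(d/n).round(2));p=q
def wray(u,v,s):
    c=camera_info("wrist");a=np.array([u-c['cx'],v-c['cy']]);r=np.hypot(*a);th=r/c['fx'];d=np.r_[a/max(r,1e-9)*np.sin(th),np.cos(th)]
    M=np.array(c['mount']);R=np.array(s['orientation']);return np.array(s['tcp_pos'])+R@M[:3,3],R@M[:3,:3]@d
def wat(u,v,s,z):
    e,d=wray(u,v,s);return (e+d*(z-e[2])/d[2])[:2]
def wproj(P,s):
    c=camera_info("wrist");M=np.array(c['mount']);R=np.array(s['orientation'])
    q=M[:3,:3].T@(R.T@(np.array(P,float)-s['tcp_pos'])-M[:3,3]);th=np.arctan2(np.hypot(q[0],q[1]),q[2]);k=c['fx']*th/np.hypot(q[0],q[1]);return np.array([c['cx']+k*q[0],c['cy']+k*q[1]])
E
python3 -c "
from h import *
legs([(400,300,231),(470,60,235),(456,-220,220),(456,-365,200)])"
```

```text
t 0.1 tcp [121.  510.5 230.7] xyaw 166.66 open 85.3 f [-0.  -0.   0.4]
[400. 300. 231.] 9 rows of [-3.557e+01 -1.561e+01 -2.000e-02]
[470.  60. 235.] 7 rows of [-17.64 -31.05  -0.53]
[ 456. -220.  220.] 8 rows of [ -6.37 -34.46   1.92]
[ 456. -365.  200.] 4 rows of [ -8.36 -35.27   5.05]
```

{"op": "arm_command", "data": {"steps": [[0,0,0,-35.6,-15.6,0,1],[0,0,0,-35.6,-15.6,0,1],[0,0,0,-35.6,-15.6,0,1],[0,0,0,-35.6,-15.6,0,1],[0,0,0,-35.6,-15.6,0,1],[0,0,0,-35.6,-15.6,0,1],[0,0,0,-35.6,-15.6,0,1],[0,0,0,-35.6,-15.6,0,1],[0,0,0,-35.6,-15.6,0,1],[0,0,0,-17.6,-31,-0.5,1],[0,0,0,-17.6,-31,-0.5,1],[0,0,0,-17.6,-31,-0.5,1],[0,0,0,-17.6,-31,-0.5,1],[0,0,0,-17.6,-31,-0.5,1],[0,0,0,-17.6,-31,-0.5,1],[0,0,0,-17.6,-31,-0.5,1],[0,0,0,0,0,0,1],[0,0,0,0,0,0,1]]}}

```text
time_s: 1.9
tcp_pos: [470.1, 60.3, 234.4]
orientation: [[-0.973, 0.233, -0.001], [0.233, 0.973, 0.0], [0.001, 0.0, -1.0]]
ft_force: [0.1, 0.2, 0.4]
opening: 85.3
gripper_force: 0.0
```

```bash
python3 -c "
from h import *
s=bot.state();im=snapshot('wrist');cv2.imwrite('pics/w1.png',im)
import pickle;pickle.dump(s,open('w1.pkl','wb'))
legs([(456,-220,220),(456,-365,200)])"
```

```text
t 1.95 tcp [469.9  61.1 234.5] xyaw 166.63 open 85.3 f [-0.5  0.5  0.6]
[ 456. -220.  220.] 8 rows of [ -6.43 -34.58   1.79]
[ 456. -365.  200.] 4 rows of [ -8.39 -35.27   4.98]
```

View pics/w1.png

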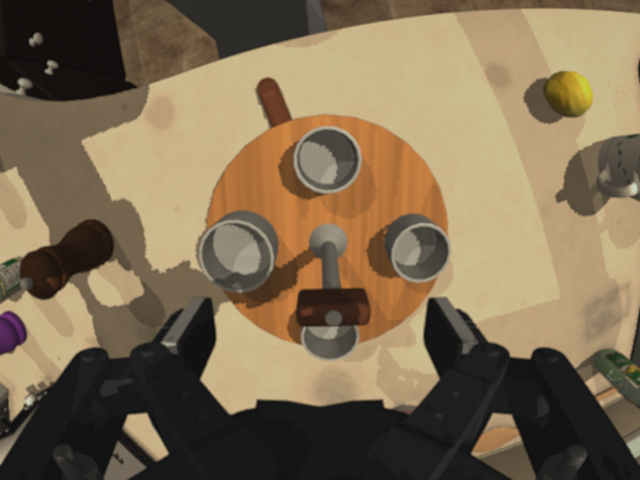

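The wrist view shows the rims at front (328,159), wide (237,252) and right (417,250), the handle dot at (333,317) and the tongue from about (266,84) to (282,122).

Run:
```python
from h import *;import pickle
s=pickle.load(open('w1.pkl','rb'))
r=np.array([wat(u,v,s,64) for u,v in[(328,160),(237,252),(417,250)]])
a=(r[1]+r[2])/2;print("rims",r.round(1),"mid",a.round(1),np.linalg.norm(r-a,axis=1).round(1))
d=r[1]-r[2];print("wide ang",np.degrees(np.arctan2(d[1],d[0])).round(1))
print("handle dot",wat(333,317,s,178))
im=cv2.imread('pics/w1.png');h=cv2.cvtColor(im,cv2.COLOR_BGR2HSV)
m=cv2.inRange(h,(8,170,110),(18,255,255));c=max(cv2.findContours(m,0,1)[0],key=cv2.contourArea)
P=np.array([wat(u,v,s,22) for u,v in cv2.convexHull(c)[:,0]]);print("platter",cv2.minEnclosingCircle(P.astype(np.float32)))
t=cv2.inRange(im,(0,0,0),(80,80,130));t[:75]=0;t[122:]=0;t[:,:250]=0;t[:,300:]=0
for v in range(80,122,4):
    x=np.where(t[v]>0)[0]
    if len(x):
        q=[wat(x[0]-.5,v,s,16),wat(x[-1]+.5,v,s,16)];print(v,x[0],x[-1],np.mean(q,0).round(1),round(np.linalg.norm(q[0]-q[1]),1))
```

```text
rims [[425.5  78.3]
 [485.6 -20. ]
 [521.8 138.9]] mid [503.7  59.4] [80.5 81.5 81.5]
wide ang -102.8
handle dot [507.79184837  59.64880872]
platter ((501.8084411621094, 60.175880432128906), 120.61035919189453)
80 262 273 [339.   40.5] 11.6
84 259 276 [342.8  39.6] 17.5
88 257 278 [346.7  38.7] 21.4
92 257 280 [350.8  38.7] 23.3
96 259 281 [355.   39.1] 22.3
100 261 283 [359.3  40.1] 22.3
104 262 284 [363.4  40.1] 22.3
108 264 286 [367.7  41. ] 22.2
112 265 288 [371.9  41.4] 23.2
116 267 289 [376.1  41.9] 22.2
120 269 288 [380.   41.4] 19.3
```

{"op": "arm_command", "data": {"steps": [[0,0,0,-6.4,-34.6,1.8,1],[0,0,0,-6.4,-34.6,1.8,1],[0,0,0,-6.4,-34.6,1.8,1],[0,0,0,-6.4,-34.6,1.8,1],[0,0,0,-6.4,-34.6,1.8,1],[0,0,0,-6.4,-34.6,1.8,1],[0,0,0,-6.4,-34.6,1.8,1],[0,0,0,-6.4,-34.6,1.8,1],[0,0,0,-8.4,-35.3,5,1],[0,0,0,-8.4,-35.3,5,1],[0,0,0,-8.4,-35.3,5,1],[0,0,0,-8.4,-35.3,5,1],[0,0,0,0,0,0,1],[0,0,0,0,0,0,1]]}}

```text
time_s: 3.35
tcp_pos: [456.7, -364.5, 199.7]
orientation: [[-0.973, 0.23, -0.001], [0.23, 0.973, 0.002], [0.001, 0.001, -1.0]]
ft_force: [0.6, -0.2, -0.6]
opening: 85.4
gripper_force: 0.0
```

```bash
python3 -c "
from h import *
s=bot.state();im=snapshot('wrist');cv2.imwrite('pics/w2.png',im)
import pickle;pickle.dump(s,open('w2.pkl','wb'))
legs([(457,-365,73)],30); print(wproj((457,-365,106),s))"
```

```text
t 3.4 tcp [ 456.8 -363.9  200.1] xyaw 166.73 open 85.2 f [ 0.4 -0.2  0.8]
[ 457. -365.   73.] 5 rows of [-0.11 -0.23 25.41]
[318.69025008 241.56297519]
```

View pics/w2.png

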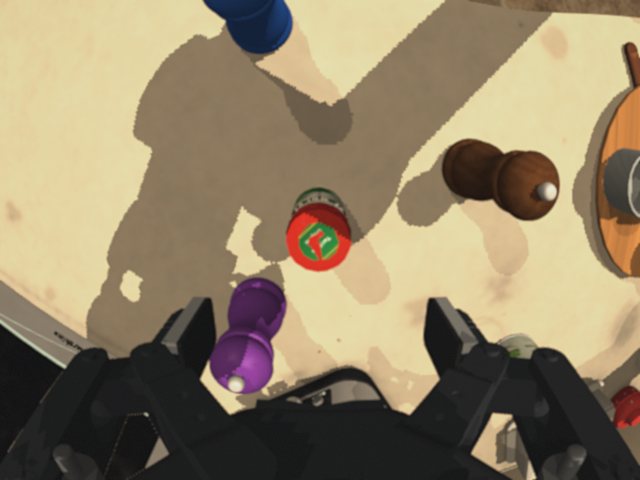

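The cap is at (319,238), within 4 px of the prediction. The purple head is at about (243,360), so I need to check the finger clearance.

Run:
```python
from h import *;import pickle
s=pickle.load(open('w2.pkl','rb'));R=s['orientation']
print("jar",wat(319,238,s,106),"mill",wat(547,191,s,140))
for u,v,z in[(243,360,115),(262,305,15),(234,383,140)]:
    p=np.r_[wat(u,v,s,z),z];print(p.round(1),"tool xy",(R.T@(p-s['tcp_pos'])).round(1))
```

```text
jar [ 454.64617208 -364.22924942] mill [ 448.07541451 -215.47544009]
[ 531.4 -440.8  115. ] tool xy [-90.4 -57.2  84.5]
[ 535.  -441.2   15. ] tool xy [-94.1 -56.9 184.5]
[ 533.5 -443.7  140. ] tool xy [-93.  -59.5  59.5]
```

{"op": "arm_command", "data": {"newtons": 40, "steps": [[0,0,0,0.3,0,25.4,1],[0,0,0,0.3,0,25.4,1],[0,0,0,0.3,-0.3,25.4,1],[0,0,0,0.2,-0.3,25.4,1],[0,0,0,0,0,15,1],[0,0,0,0,0,10,1],[0,0,0,0,0,0,1],[0,0,0,0,0,0,0],[0,0,0,0,0,0,0],[0,0,0,0,0,0,0],[0,0,0,0,0,0,0],[0,0,0,0,0,0,0],[0,0,0,0,0,0,0],[0,0,0,0,0,0,0],[0,0,0,0,0,0,0]]}}

```text
time_s: 4.9
tcp_pos: [455.7, -366.2, 75.0]
orientation: [[-0.973, 0.231, 0.002], [0.231, 0.973, -0.001], [-0.002, -0.001, -1.0]]
ft_force: [0.8, 2.5, 6.2]
opening: 43.7
gripper_force: 40.4
```

```bash
python3 -c "
from h import *
legs([(450,-364,245),(430,-60,245),(421.5,76.8,245),(421.5,76.8,175)])"
```

```text
t 4.9 tcp [ 455.7 -366.2   75. ] xyaw 166.65 open 43.7 f [0.8 2.5 6.2]
[ 450. -364.  245.] 5 rows of [  1.15   0.14 -34.01]
[430. -60. 245.] 8 rows of [11.2  36.4  -0.05]
[421.5  76.8 245. ] 4 rows of [ 9.96 32.79 -0.04]
[421.5  76.8 175. ] 2 rows of [7.0e-02 3.0e-02 3.5e+01]
```

{"op": "arm_command", "data": {"steps": [[0,0,0,1,0,-20,0],[0,0,0,1,0,-34,0],[0,0,0,1,0,-34,0],[0,0,0,1,0,-34,0],[0,0,0,1,0,-34,0],[0,0,0,1,0,-14,0],[0,0,0,11.2,36.4,0,0],[0,0,0,11.2,36.4,0,0],[0,0,0,11.2,36.4,0,0],[0,0,0,11.2,36.4,0,0],[0,0,0,11.2,36.4,0,0],[0,0,0,11.2,36.4,0,0],[0,0,0,11.2,36.4,0,0],[0,0,0,11.2,36.4,0,0],[0,0,0,10,32.8,0,0],[0,0,0,10,32.8,0,0],[0,0,0,10,32.8,0,0],[0,0,0,10,32.8,0,0],[0,0,0,0,0,0,0],[0,0,0,0,0,0,0]]}}

```text
time_s: 6.9
tcp_pos: [420.4, 76.8, 243.8]
orientation: [[-0.973, 0.229, -0.0], [0.229, 0.973, -0.0], [0.0, -0.0, -1.0]]
ft_force: [-0.3, -0.4, -1.4]
opening: 43.2
gripper_force: 41.3
```

```bash
python3 -c "
from h import *
s=bot.state();im=snapshot('wrist');cv2.imwrite('pics/w3.png',im)
import pickle;pickle.dump(s,open('w3.pkl','wb'))
legs([(421.5,76.8,175)])
print([wproj(p,s).round() for p in [(421.5,76.8,64),(505.5,58.5,178)]])"
```

```text
t 6.95 tcp [420.6  76.2 243.7] xyaw 166.7 open 43.2 f [-0.3 -0.1 -0.2]
[421.5  76.8 175. ] 2 rows of [-0.39  0.43 34.37]
[array([320., 214.]), array([322., 373.])]
```

View pics/w3.png

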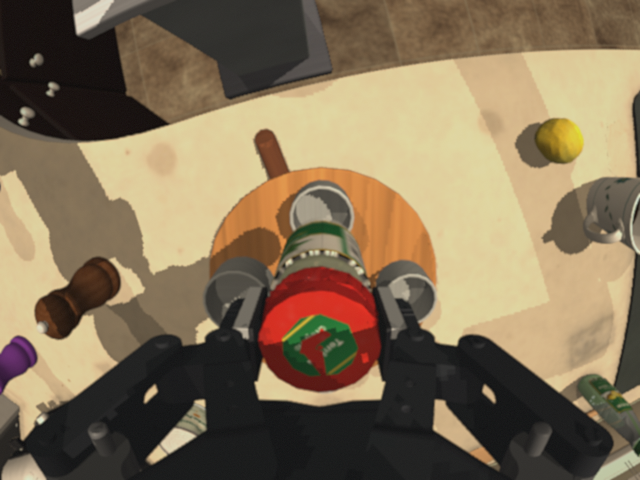

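The front rim is at (322,212), about 2 px from the prediction, and the jar hangs straight. I'm lowering it.

{"op": "arm_command", "data": {"steps": [[0,0,0,-0.5,0.6,30,0],[0,0,0,0,0.6,30,0],[0,0,0,0,0,15,0],[0,0,0,0,0,12,0],[0,0,0,0,0,12,0],[0,0,0,0,0,12,0],[0,0,0,0,0,12,0],[0,0,0,0,0,8,0],[0,0,0,0,0,6,0],[0,0,0,0,0,3,0],[0,0,0,0,0,0,0],[0,0,0,0,0,0,0]]}}

```text
time_s: 8.15
tcp_pos: [421.7, 77.4, 104.1]
orientation: [[-0.973, 0.231, 0.001], [0.231, 0.973, 0.0], [-0.001, 0.0, -1.0]]
ft_force: [0.1, -0.5, -0.3]
opening: 43.7
gripper_force: 41.4
```

{"op": "arm_command", "data": {"steps": [[0,0,0,0,0,2,0],[0,0,0,0,0,1.5,0],[0,0,0,0,0,0.8,0],[0,0,0,0,0,0.7,0],[0,0,0,0,0,0,0],[0,0,0,0,0,0,0]]}}

```text
time_s: 8.75
tcp_pos: [421.6, 77.5, 99.0]
orientation: [[-0.973, 0.231, 0.001], [0.231, 0.973, 0.0], [-0.0, 0.0, -1.0]]
ft_force: [-0.6, 0.7, 1.8]
opening: 43.4
gripper_force: 41.5
```

{"op": "arm_command", "data": {"steps": [[0,0,0,0,0,0,1],[0,0,0,0,0,0,1],[0,0,0,0,0,0,1],[0,0,0,0,0,0,1],[0,0,0,0,0,0,1],[0,0,0,0,0,-25,1],[0,0,0,0,0,-40,1],[0,0,0,0,0,-40,1],[0,0,0,0,0,-40,1]]}}

```text
time_s: 9.65
tcp_pos: [421.0, 77.5, 245.4]
orientation: [[-0.973, 0.231, -0.0], [0.231, 0.973, 0.0], [0.0, 0.0, -1.0]]
ft_force: [-0.0, -0.1, -0.0]
opening: 85.0
gripper_force: 0.0
```

{"op": "arm_command", "data": {"steps": [[0,0,0.129,0,0,0,1],[0,0,0.129,0,0,0,1],[0,0,0.129,0,0,0,1],[0,0,0.129,0,0,0,1],[0,0,0.129,0,0,0,1],[0,0,0.129,0,0,0,1],[0,0,0.129,0,0,0,1],[0,0,0.129,0,0,0,1],[0,0,0.129,0,0,0,1],[0,0,0.129,0,0,0,1],[0,0,0.129,0,0,0,1],[0,0,0.129,0,0,0,1],[0,0,0,0,0,0,1]]}}

```text
time_s: 10.95
tcp_pos: [421.3, 77.5, 243.7]
orientation: [[0.209, 0.978, -0.0], [0.978, -0.209, 0.0], [0.0, -0.0, -1.0]]
ft_force: [0.8, -0.7, -0.9]
opening: 85.5
gripper_force: 0.0
```

```bash
python3 -c "
from h import *
legs([(448,-214,245),(448,-214,200),(448,-214,92)])"
```

```text
t 10.95 tcp [421.3  77.5 243.7] xyaw 77.91 open 85.5 f [ 0.8 -0.7 -0.9]
[ 448. -214.  245.] 8 rows of [-34.93  10.9   -0.17]
[ 448. -214.  200.] 2 rows of [-0.00e+00  1.00e-02  2.25e+01]
[ 448. -214.   92.] 3 rows of [-0.0e+00  1.0e-02  3.6e+01]
```

{"op": "arm_command", "data": {"steps": [[0,0,0,-34.9,10.9,0,1],[0,0,0,-34.9,10.9,0,1],[0,0,0,-34.9,10.9,0,1],[0,0,0,-34.9,10.9,0,1],[0,0,0,-34.9,10.9,0,1],[0,0,0,-34.9,10.9,0,1],[0,0,0,-34.9,10.9,0,1],[0,0,0,-34.9,10.9,0,1],[0,0,0,0,0,20,1],[0,0,0,0,0,20,1],[0,0,0,0,0,0,1],[0,0,0,0,0,0,1]]}}

```text
time_s: 12.15
tcp_pos: [448.5, -213.7, 204.0]
orientation: [[0.206, 0.978, -0.0], [0.978, -0.206, 0.0], [0.0, -0.0, -1.0]]
ft_force: [0.3, -0.1, 0.2]
opening: 85.1
gripper_force: 0.0
```

```bash
python3 -c "
from h import *
s=bot.state();im=snapshot('wrist')
import pickle;pickle.dump(s,open('w4.pkl','wb'))
legs([(448,-214,92)],30); print(wproj((448,-214,140),s),wproj((448,-214,0),s))
t=snapshot('top')
a=cv2.resize(im[60:440,100:560],None,fx=.95,fy=.95);b=cv2.resize(t[190:315,235:375],None,fx=2.5,fy=2.888)
cv2.imwrite('pics/w4.png',np.hstack([a,b]));cv2.imwrite('pics/w4f.png',im);print(a.shape,b.shape)"
```

```text
t 12.2 tcp [ 448.9 -213.8  204.6] xyaw 78.07 open 85.1 f [-0.7 -0.1  0.1]
[ 448. -214.   92.] 4 rows of [-0.08 -0.24 28.16]
[318.72380538 256.03114584] [319.02144615 207.29634437]
(361, 437, 3) (361, 350, 3)
```

View pics/w4.png

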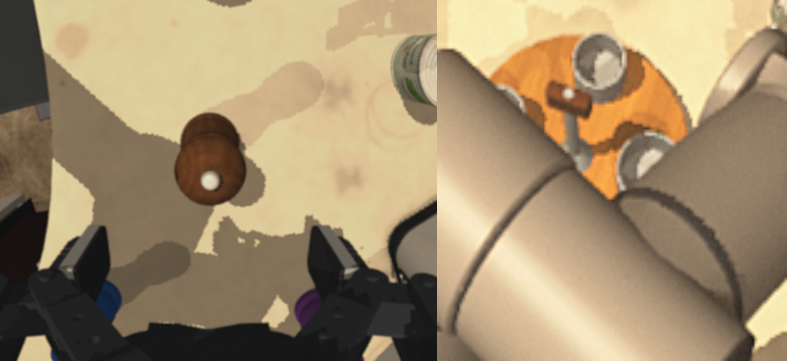

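The button is at full-frame (321,249.5) and the head's centre at about (322,237).

Run:
```python
from h import *;import pickle
s=pickle.load(open('w4.pkl','rb'))
print(wat(321,249.5,s,140),wat(322,237,s,113))
```

```text
[ 450.14203599 -210.31591174] [ 450.82036281 -210.77585787]
```

{"op": "arm_command", "data": {"newtons": 50, "steps": [[0,0,0,1,0,28,1],[0,0,0,0.8,0,28,1],[0,0,0,0,0,26,1],[0,0,0,0,0,18,1],[0,0,0,0,0,12,1],[0,0,0,0,0,0,1],[0,0,0,0,0,0,0],[0,0,0,0,0,0,0],[0,0,0,0,0,0,0],[0,0,0,0,0,0,0],[0,0,0,0,0,0,0],[0,0,0,0,0,0,0],[0,0,0,0,0,0,0],[0,0,0,0,0,0,0]]}}

```text
time_s: 13.65
tcp_pos: [449.7, -212.5, 93.4]
orientation: [[0.208, 0.978, 0.003], [0.978, -0.208, -0.002], [-0.001, 0.003, -1.0]]
ft_force: [-1.0, 0.3, 6.9]
opening: 46.4
gripper_force: 49.9
```

{"op": "arm_command", "data": {"steps": [[0,0,0,0,0,-15,0],[0,0,0,0,0,-30,0],[0,0,0,0,0,-30,0],[0,0,0,0,0,-30,0],[0,0,0,0,0,0,0],[0,0,0,0,0,0,0]]}}

```text
time_s: 14.25
tcp_pos: [448.8, -211.9, 197.0]
orientation: [[0.208, 0.978, 0.001], [0.978, -0.208, -0.0], [-0.0, 0.001, -1.0]]
ft_force: [-1.0, 0.4, -2.7]
opening: 46.5
gripper_force: 51.9
```

```bash
python3 -c "
from h import *
legs([(460,-120,200),(487,-24.5,200)],25)"
```

```text
t 14.25 tcp [ 448.8 -211.9  197. ] xyaw 77.97 open 46.5 f [-1.   0.4 -2.7]
[ 460. -120.  200.] 4 rows of [23.06 -2.05 -0.76]
[487.  -24.5 200. ] 4 rows of [ 2.476e+01  1.630e+00 -1.000e-02]
```

{"op": "arm_command", "data": {"steps": [[0,0,0,23.1,-2,0,0],[0,0,0,23.1,-2,0,0],[0,0,0,23.1,-2,0,0],[0,0,0,23.1,-2,0,0],[0,0,0,24.8,1.6,0,0],[0,0,0,24.8,1.6,0,0],[0,0,0,24.8,1.6,0,0],[0,0,0,24.8,1.6,0,0],[0,0,0,0,0,10,0],[0,0,0,0,0,0,0],[0,0,0,0,0,0,0]]}}

```text
time_s: 15.35
tcp_pos: [486.4, -24.7, 185.7]
orientation: [[0.209, 0.978, -0.003], [0.978, -0.209, 0.0], [-0.0, -0.003, -1.0]]
ft_force: [-0.3, -0.4, -2.8]
opening: 46.7
gripper_force: 51.9
```

```bash
python3 -c "
from h import *
s=bot.state();im=snapshot('wrist')
import pickle;pickle.dump(s,open('w5.pkl','wb'))
legs([(487.3,-24.8,116)],30); print([wproj(p,s).round() for p in [(487.3,-24.8,64),(505.3,58.3,178),(422,77,130)]])
t=snapshot('scene')
a=cv2.resize(im[60:440,100:560],None,fx=.95,fy=.95);b=cv2.resize(t[215:315,265:362],None,fx=3.61,fy=3.61,interpolation=2)
cv2.imwrite('pics/w5.png',np.hstack([a,b]));cv2.imwrite('pics/w5s.png',t);cv2.imwrite('pics/w5f.png',im)"
```

```text
t 15.4 tcp [486.8 -24.9 186.1] xyaw 77.92 open 46.2 f [ 0.3 -0.1 -1.6]
[487.3 -24.8 116. ] 3 rows of [ 0.09  0.2  23.38]
[array([321., 229.]), array([322.,  98.]), array([168., 112.])]
```

View pics/w5.png

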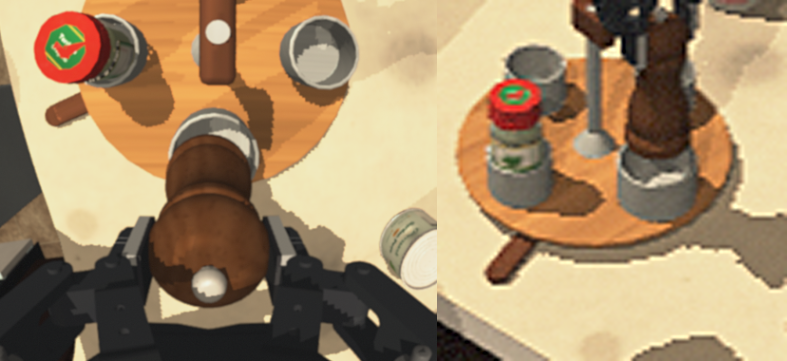

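The jar stands upright in its cup. In the wrist view the wide rim's centre column is about 325 (predicted 321) and the handle dot is at (328,94) (predicted (322,98)). In the scene crop the mill's foot column is about 658 and the rim's is about 657.5. I'll work out the offset from these.

Run:
```python
from h import *;import pickle
s=pickle.load(open('w5.pkl','rb'));R=s['orientation'];p0=s['tcp_pos']
f=lambda x,y:(100+x/.95,60+y/.95)
d=wat(*f(217,32),s,178);print("dot",d.round(1))
print("jar cap",wat(*f(72,48),s,130).round(1),"narrow c rim",wat(*f(319,52),s,64).round(1))
for y in(135,150):
    q=np.mean([wat(*f(168,y),s,64),wat(*f(261,y),s,64)],0);print("wide chord mid tool y",(R.T@(np.r_[q,64]-p0))[1].round(1))
S=lambda x,y:(265+(x-437+.5)/3.61-.5,215+(y+.5)/3.61-.5)
foot=at("scene",*S(658.5,141),92);rim=at("scene",*S(657.5,171),64);print("foot",foot.round(1),"rim",rim.round(1),"tool d",(R.T@np.r_[rim-foot,0])[:2].round(1))
print(at("scene",*S(515,95),130),"jar scene")
```

```text
dot [508.   59.5]
jar cap [427.   76.1] narrow c rim [586.  42.]
wide chord mid tool y 4.7
wide chord mid tool y 4.7
foot [486.4 -27.7] rim [480.1 -31.9] tool d [-5.5 -5.3]
[424.93996279  78.848149  ] jar scene
```

{"op": "arm_command", "data": {"steps": [[0,0,0,1,3.8,5,0],[0,0,0,0,0,10,0],[0,0,0,0,0,8,0],[0,0,0,0,0,3,0],[0,0,0,0,0,2,0],[0,0,0,0,0,2,0],[0,0,0,0,0,0,0],[0,0,0,0,0,0,0]]}}

```text
time_s: 16.25
tcp_pos: [491.3, -24.1, 157.0]
orientation: [[0.208, 0.978, 0.0], [0.978, -0.208, 0.0], [0.0, 0.0, -1.0]]
ft_force: [-0.5, -0.8, -2.1]
opening: 46.9
gripper_force: 51.9
```

{"op": "arm_command", "data": {"steps": [[0,0,0,0,0,1.5,0],[0,0,0,0,0,1.5,0],[0,0,0,0,0,1.5,0],[0,0,0,0,0,1.5,0],[0,0,0,0,0,0,0]]}}

```text
time_s: 16.75
tcp_pos: [491.0, -24.0, 150.5]
orientation: [[0.208, 0.978, -0.0], [0.978, -0.208, 0.0], [0.0, -0.0, -1.0]]
ft_force: [0.0, 0.4, -2.4]
opening: 46.6
gripper_force: 51.9
```

{"op": "arm_command", "data": {"steps": [[0,0,0,0,0,4,0],[0,0,0,0,0,5,0],[0,0,0,0,0,5,0],[0,0,0,0,0,5,0],[0,0,0,0,0,5,0],[0,0,0,0,0,4,0],[0,0,0,0,0,2,0],[0,0,0,0,0,0,0],[0,0,0,0,0,0,0]]}}

```text
time_s: 17.65
tcp_pos: [491.3, -24.1, 120.9]
orientation: [[0.208, 0.978, 0.0], [0.978, -0.208, 0.0], [0.0, 0.0, -1.0]]
ft_force: [-0.2, 0.0, -1.9]
opening: 46.5
gripper_force: 51.9
```

{"op": "arm_command", "data": {"steps": [[0,0,0,0,0,1.5,0],[0,0,0,0,0,1,0],[0,0,0,0,0,0.8,0],[0,0,0,0,0,0.5,0],[0,0,0,0,0,0,0],[0,0,0,0,0,0,0]]}}

```text
time_s: 18.25
tcp_pos: [491.7, -24.1, 117.5]
orientation: [[0.208, 0.978, 0.001], [0.978, -0.208, -0.0], [0.0, 0.001, -1.0]]
ft_force: [0.2, 1.5, 5.3]
opening: 46.1
gripper_force: 52.4
```

{"op": "arm_command", "data": {"steps": [[0,0,0,0,0,0,1],[0,0,0,0,0,0,1],[0,0,0,0,0,0,1],[0,0,0,0,0,0,1],[0,0,0,0,0,0,1],[0,0,0,0,0,-20,1],[0,0,0,0,0,-35,1],[0,0,0,0,0,-35,1],[0,0,0,0,0,-35,1],[0,0,0,28.2,0,0,1],[0,0,0,28.2,0,0,1],[0,0,0,28.2,0,0,1],[0,0,0,0,0,0,1],[0,0,0,0,0,0,1]]}}

```text
time_s: 19.65
tcp_pos: [508.6, 58.9, 241.8]
orientation: [[0.207, 0.978, -0.001], [0.978, -0.207, -0.0], [-0.0, -0.0, -1.0]]
ft_force: [0.9, 0.0, 0.1]
opening: 85.2
gripper_force: 0.0
```

Run:
```python
from h import *;import pickle
s=bot.state();im=snapshot('wrist');pickle.dump(s,open('w6.pkl','wb'));cv2.imwrite('pics/w6f.png',im)
legs([(508,59.5,144)],30);R=s['orientation']
h=cv2.cvtColor(im,cv2.COLOR_BGR2HSV);u,v=map(int,wproj((508,59.5,178),s));print(u,v)
m=((h[...,1]<60)&(h[...,2]>120)).astype(np.uint8);w=np.zeros_like(m);w[v-50:v+50,u-40:u+40]=1
n,_,st,ce=cv2.connectedComponentsWithStats(m*w)
for i in range(1,n):
    if st[i,4]>30: p=wat(*ce[i],s,178);print(st[i],ce[i].round(1),p.round(1),(R.T@(np.r_[p,178]-s['tcp_pos'])).round(1))
# dark handle bar
b=cv2.inRange(h,(0,60,20),(14,255,120))*w;c=max(cv2.findContours(b,0,1)[0],key=cv2.contourArea);print("bar",cv2.minAreaRect(c),cv2.boundingRect(c))
print("yaw test tool-x line px",wproj(s['tcp_pos']+R@[-20,0,60],s),wproj(s['tcp_pos']+R@[20,0,60],s))
```

```text
t 19.7 tcp [508.6  58.3 241.8] xyaw 77.99 open 85.3 f [ 0.6 -0.5  0.1]
[508.   59.5 144. ] 4 rows of [ 0.27 -0.2  24.45]
318 254
[301 204  12  11  77] [306.  207.2] [507.1  88.8] [28.9 -7.6 63.8]
[311 247  17  16 218] [318.9 254.7] [508.4  59.4] [ 0.5 -0.3 63.8]
[284 268  22  36 149] [291.8 280.8] [488.9  46.5] [-16.2 -16.7  63.8]
[351 286   5  18  50] [353.2 293.8] [523.7  30.2] [-25.   20.7  63.8]
bar ((324.5, 255.0), (65.0, 96.0), 0.0) (292, 207, 66, 97)
yaw test tool-x line px [319.496382   289.19061137] [319.46762428 224.07056414]
```

The dot is at (319,255), so the axis is at (508.4, 59.4), right under the tool. I'm descending and gripping.

{"op": "arm_command", "data": {"newtons": 40, "steps": [[0,0,0,0.3,-0.2,25,1],[0,0,0,0.2,-0.1,25,1],[0,0,0,0,0,25,1],[0,0,0,0,0,14,1],[0,0,0,0,0,8,1],[0,0,0,0,0,0,1],[0,0,0,0,0,0,0],[0,0,0,0,0,0,0],[0,0,0,0,0,0,0],[0,0,0,0,0,0,0],[0,0,0,0,0,0,0],[0,0,0,0,0,0,0],[0,0,0,0,0,0,0],[0,0,0,0,0,0,0],[0,0,0,0,0,0,0],[0,0,0,0,0,0,0]]}}

```text
time_s: 21.3
tcp_pos: [508.3, 59.3, 145.4]
orientation: [[0.208, 0.978, -0.0], [0.978, -0.208, 0.0], [0.0, -0.0, -1.0]]
ft_force: [-2.8, 0.4, 4.8]
opening: 15.3
gripper_force: 41.1
```

Run:
```python
from h import *;import pickle
print(bot.state()['ft_force'].round(1),bot.state()['ft_torque'].round(2))
def fit(name,im,f,ax0,tag):
    # mask: dark reddish pixels whose back-projection (z=12) lies 132..170 from the axis, within +-20mm of 188 deg
    h=cv2.cvtColor(im,cv2.COLOR_BGR2HSV);m=((h[...,2]<150)&(h[...,1]>110)&((h[...,0]<14)|(h[...,0]>170)))
    P=[]
    for v,u in np.argwhere(m):
        q=f(u,v)-ax0
        if 132<np.hypot(*q)<170 and abs(q@[np.sin(np.radians(188)),-np.cos(np.radians(188))])<22:P.append(q)
    P=np.array(P);e=np.array([-np.cos(np.radians(8)),-np.sin(np.radians(8))]);r=P@e;l=P@[e[1],-e[0]]
    rs=[];ls=[];ws=[]
    for a in np.arange(134,168,4):
        k=(r>=a)&(r<a+4)
        if k.sum()>2: rs.append(a+2);ls.append((l[k].max()+l[k].min())/2);ws.append(np.ptp(l[k]))
    c=P.mean(0);vx,vy,_,_=cv2.fitLine(P.astype(np.float32),2,0,.01,.01).ravel()
    print(tag,len(P),"centroid ang",np.degrees(np.arctan2(-c[1],-c[0])).round(2),"r",np.hypot(*c).round(1),"line dir",np.degrees(np.arctan(vy/vx)).round(2),"w",np.mean(ws).round(1))
for z in(8,16):
    fit("top",cv2.imread('pics/top0.png'),lambda u,v:at("top",u,v,z),np.array([503.5,57.6]),f"top z{z}")
    fit("scene",cv2.imread('pics/scene0.png'),lambda u,v:at("scene",u,v,z),np.array([507.5,57.7]),f"scene z{z}")
    for k,fn in((1,'w1'),(3,'w3')):
        s=pickle.load(open(f'w{k}.pkl','rb'));fit("w",cv2.imread(f'pics/{fn}.png'),lambda u,v:wat(u,v,s,z),np.array([508,59.4]),f"w{k} z{z}")
```

```text
[-2.8  0.4  4.8] [0.11 0.49 0.06]Traceback (most recent call last):
  File "<stdin>", line 18, in <module>
  File "<stdin>", line 8, in fit
  File "<stdin>", line 18, in <lambda>
  File "h.py", line 6, in at
    e,d=ray(n,u,v); return (e+d*(z-e[2])/d[2])[:2]
        ~~~^^^^^^^
  File "h.py", line 4, in ray
    c=camera_info(n); R=np.array(c['orientation']); return np.array(c['eye']),R@np.array([(u-c['cx'])/c['fx'],(v-c['cy'])/c['fy'],1])
ValueError: time passes only in moves, steps and waits
```

```bash
cat > fit.py <<'E'
import cell,functools,h
h.camera_info=functools.lru_cache(cell.camera_info)
from h import *;import pickle
def fit(im,f,ax0,box,tag):
    hh=cv2.cvtColor(im,cv2.COLOR_BGR2HSV);m=((hh[...,2]<150)&(hh[...,1]>110)&((hh[...,0]<14)|(hh[...,0]>170)))
    P=[]
    x,y,w,H=box
    for v,u in np.argwhere(m[y:y+H,x:x+w]):
        q=f(u+x,v+y)-ax0
        if 134<np.hypot(*q)<170 and abs(q@[np.sin(np.radians(188)),-np.cos(np.radians(188))])<22:P.append(q)
    P=np.array(P);c=P.mean(0);vx,vy,_,_=cv2.fitLine(P.astype(np.float32),2,0,.01,.01).ravel()
    print(tag,len(P),"centroid ang",np.degrees(np.arctan2(-c[1],-c[0])).round(2),"r",np.hypot(*c).round(1),"line",np.degrees(np.arctan(vy/vx)).round(2))
if __name__=="__main__":
  for z in(8,16):
    fit(cv2.imread('pics/top0.png'),lambda u,v:at("top",u,v,z),np.array([503.5,57.6]),(270,275,45,40),f"top z{z}")
    fit(cv2.imread('pics/scene0.png'),lambda u,v:at("scene",u,v,z),np.array([507.5,57.7]),(270,270,45,30),f"scene z{z}")
    for k in(1,3):
        s=pickle.load(open(f'w{k}.pkl','rb'));fit(cv2.imread(f'pics/w{k}.png'),lambda u,v:wat(u,v,s,z),np.array([508,59.4]),(240,70,70,110),f"w{k} z{z}")
E
python3 fit.py
```

```text
top z8 83 centroid ang 7.59 r 151.8 line 7.71
scene z8 59 centroid ang 7.38 r 152.2 line 6.5
w1 z8 733 centroid ang 7.61 r 151.6 line 7.92
w3 z8 696 centroid ang 7.65 r 151.8 line 8.49
top z16 82 centroid ang 7.61 r 151.5 line 9.27
scene z16 58 centroid ang 9.0 r 152.2 line 7.09
w1 z16 739 centroid ang 7.35 r 151.5 line 8.26
w3 z16 709 centroid ang 7.22 r 151.8 line 8.23
```

{"op": "arm_command", "data": {"steps": [[0,0,0.03,0,0,0,0],[0,0,0.05,0,0,0,0],[0,0,0.065,0,0,0,0],[0,0,0.065,0,0,0,0],[0,0,0.065,0,0,0,0],[0,0,0.065,0,0,0,0],[0,0,0.065,0,0,0,0],[0,0,0.065,0,0,0,0],[0,0,0.065,0,0,0,0],[0,0,0.065,0,0,0,0],[0,0,0.065,0,0,0,0],[0,0,0.065,0,0,0,0],[0,0,0.065,0,0,0,0],[0,0,0.065,0,0,0,0],[0,0,0.065,0,0,0,0],[0,0,0.065,0,0,0,0],[0,0,0.065,0,0,0,0],[0,0,0.065,0,0,0,0],[0,0,0.06,0,0,0,0],[0,0,0.03,0,0,0,0]]}}

```text
time_s: 23.3
tcp_pos: [508.0, 59.6, 145.4]
orientation: [[0.989, 0.148, -0.001], [0.148, -0.989, 0.001], [-0.001, -0.001, -1.0]]
ft_force: [-5.0, 1.4, 5.8]
opening: 15.3
gripper_force: 41.2
```

{"op": "arm_command", "data": {"steps": [[0,0,0.01,0,0,0,0],[0,0,0.007,0,0,0,0],[0,0,0,0,0,0,0],[0,0,0,0,0,0,0],[0,0,0,0,0,0,0]]}}

```text
time_s: 23.8
tcp_pos: [508.0, 59.6, 145.4]
orientation: [[0.991, 0.134, -0.001], [0.134, -0.991, 0.001], [-0.001, -0.001, -1.0]]
ft_force: [-4.5, 1.3, 5.8]
opening: 15.1
gripper_force: 41.2
```

Run:
```python
from h import *;import pickle
s=bot.state();im=snapshot('wrist');t=snapshot('scene');tp=snapshot('top');legs([]);print(s['ft_force'].round(1),s['ft_torque'].round(2),s['joint_vel'].round(3))
pickle.dump(s,open('w7.pkl','wb'))
for n,i in(('w7',im),('s7',t),('t7',tp)):cv2.imwrite(f'pics/{n}f.png',i)
a=cv2.resize(im,(400,300));b=cv2.resize(t[205:305,255:375],(400,333),interpolation=2);c=cv2.resize(tp[190:315,225:375],(400,333),interpolation=2)
o=np.zeros((600,800,3),np.uint8);o[:300,:400]=a;o[:333,400:]=b;o[300:600,:400]=cv2.resize(c,(400,300));cv2.imwrite('pics/f.png',o)
```

```text
t 23.95 tcp [508.   59.6 145.4] xyaw 7.67 open 15.5 f [-5.3  1.4  6.9]
[-4.5  1.3  5.8] [ 0.22  0.66 -0.05] [ 0.    -0.    -0.001 -0.002 -0.001 -0.   ]
```

View pics/f.png

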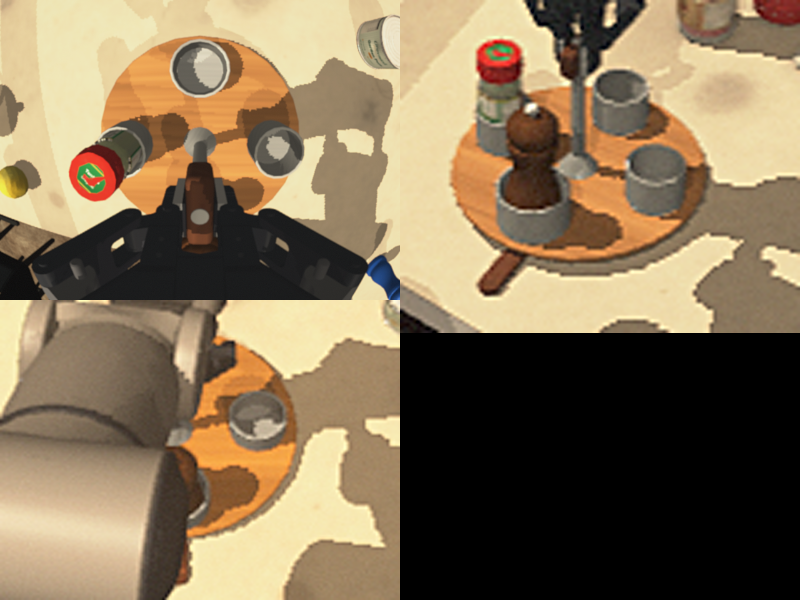

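The final view shows both items upright in their cups and the wide cup in line with the tongue. The opposite cup sits on the tool's centre column (u≈320), so the handle is gripped squarely. Handing in.

```bash
python3 -c "
from cell import bot
print(bot.hand_in())"
```

```text
the job is handed in; nothing more can be done
None
```

The mill is in the wide pocket and the jar in narrow pocket a, both upright; the mill is turned to the tongue (about ±1° by camera), the handle is still gripped, and the job was handed in at about 24 s.

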